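# Hook the desk tray onto the slotted uprights and stow the stapler

### The job

Hang the steel desk tray on the rack: put its two claws into the middle slots of the two uprights and press it down until it drops fully home and the spring catch snaps into the window in its back. Then set the stapler gently on the tray, standing on its base, and let go. Do not knock the lamp above, and leave the mug, pen cup and calculator where they are.

Things in the scene. Friction and masses are not known exactly. Their poses are not given: they have to be found in the camera images.
- rack: Fixed steel rack. Origin: on the desk, midway between two uprights, in the plane of their front faces. x: level, into the rack (tray hangs on its -x side); faces right and back to the robot; z up. Uprights at y = +-75 mm, 34 mm wide, 262 mm tall: front web 4 mm thick, hollow 26 mm behind it. Each has 3 slots 18 mm wide, 40 mm tall, at z = 94..134, 146..186 (middle, to be used), 198..238 mm.
- home (a point): Point of the rack, at x -70, y 0, z +100 mm from its origin, axes parallel to the rack's: where the tray's origin is when fully home, its back plate on the uprights' faces, its claws' tongues resting on the lower edges of the middle slots. The claws have 5 mm of play sideways each way. To enter the slots the tray must be 20 to 30 mm above home; then it goes straight down along the uprights.
- slot_left (a point): Centre of the mouth of the left (+y) middle slot, in the plane of the front face (rack x 0, y +75, z 166 mm). Axes as the rack's.
- slot_right (a point): The same for the right (-y) middle slot (rack y -75 mm).
- catch (a joint): Spring catch between the uprights: a nose (rack y -15..15 mm) 5.5 mm proud of their faces, flat underside at z 106.5, ramp above it up to z 117 mm. Value: m pushed back; 0 = out, max 0.010; spring 3.5 to 5.5 N. The tray meets it 17 mm above home, with claws already 3 mm behind the webs. The tray's weight does not pass it; pressing with 7 to 15 N does. It springs into the tray's window at home.
- lamp: White lamp fixed on the rack; same origin and axes. Its head (x -85..20, y -38..38, z 300..326 mm) overhangs the tray's place: a gripper coming straight down there hits it, so hold tray and stapler with the tool leaning back some 35 degrees from vertical, wrist towards rack -x, fingers closing along y.
- tray: Loose steel tray, 140 mm deep (x), 200 mm wide (y), 0.3 to 0.55 kg. Origin: centre of its underside; z up; +x to its back with the claws, which starts turned roughly as the rack's x; flat on the desk. Floor 3 mm thick, rims 12 mm high in front and at the sides. Back plate 60 mm high, 4 mm thick, rear face at x +70, with a window (y -24..24, z 5..28 mm) for the catch.
- tray_grip (a point): Where to grip the tray: on its upright grey middle divider, which is 8 mm thick (y -4..4), x -50..55, z 3..48 mm in the tray's frame. This point is at x +12, y 0, z 36 mm; axes as the tray's.
- tray_back (a point): Middle of the lower rear edge of the tray's back plate (tray x +70, y 0, z 0 mm); axes as the tray's. Home, it is at x 0, y 0, z 100 mm of the rack. The hung tray may sag at its front by about 4 degrees from play in the claws.
- claw_left (a point): Tip of the left (+y) claw, at tray x +80.5, y +75, z 26 mm; the right one is at y -75. Each claw is 8 mm wide: a tongue behind the back plate (tray z 46..56, out to x +82.5 mm) with its end turned down to z 26 mm. The gap between plate and turned-down end, which takes the 4 mm web, is 6.5 mm (8.5 mm at the lowest 8 mm).
- stapler: Loose black stapler, 105 mm long (x), 30 mm wide (y), 48 mm high, 0.15 to 0.31 kg; flat vertical sides at z 18..48 mm to grip. Origin: centre of its underside; z up; starts on its base. Its place: flat on the tray's floor, at either side of the divider (free space 93 mm wide, 133 mm deep each side), lengthwise along the divider, either way round.
- mug: White mug with a handle, 80 mm wide, 90 mm high; origin at the centre of its underside. Leave alone.
- pencup: Dark steel cup, 76 mm wide, 100 mm high; origin at the centre of its underside. Leave alone.
- calculator: Black desk calculator lying flat, 150 x 100 x 18 mm; origin at the centre of its underside. Leave alone.
There are look-alikes about, which are no part of the job. Leave any red look-alike of the stapler alone.

How it is judged:
On the way:
1. the tray is hooked in the middle slots, fully down and caught by the spring catch, the stapler not yet on it (z of tray_back in the frame of rack between 0.095 and 0.1045 m and x of tray_back in the frame of rack between -0.006 and 0.004 m and y of tray_back in the frame of rack between -0.01 and 0.01 m and angle between tray's own z axis and vertical below 0.1 rad and value of joint catch below 0.0025 m and horizontal distance between tray and stapler above 0.12 m), for 0.2 s.
At the end, for the whole second after the job is handed in: Tray home in the middle slots (its back within 5 mm in height, 6 mm in depth, 10 mm sideways, level to 0.1 rad), catch out to within 2.5 mm; stapler on its base, flat on the tray floor (60 mm fore-aft, 95 mm sideways of its middle, at most 9 mm above its underside, to 0.1 rad); both at rest (z of tray_back in the frame of rack between 0.095 and 0.1045 m and x of tray_back in the frame of rack between -0.006 and 0.004 m and y of tray_back in the frame of rack between -0.01 and 0.01 m and angle between tray's own z axis and vertical below 0.1 rad and value of joint catch below 0.0025 m and x of stapler in the frame of tray between -0.06 and 0.06 m and y of stapler in the frame of tray between -0.095 and 0.095 m and z of stapler in the frame of tray between 0 and 0.009 m and angle between the z axis of stapler and the z axis of tray, either way round below 0.1 rad and angle between stapler's own z axis and vertical below 0.25 rad and linear speed of each of stapler, tray below 0.02 m/s); the robot touches nothing.
It fails at once if the mug, pen cup or calculator is moved more than 30 mm (distance of any of mug, pencup, calculator from where it was at the start of the episode above 0.03 m).
It fails at once if the lamp is knocked by the robot or by what it carries (more than 15 N) (contact force between anything else and lamp above 15 N).
It fails at once if the stapler is dropped or thrown onto the tray (faster than 0.6 m/s there) (horizontal distance between stapler and tray below 0.1 m and linear speed of stapler above 0.6 m/s).
It also fails if it takes over 56 s, if anything falls off the work surface, if the arm or the gripper's body presses on something with over 40 N, if the wrist force passes 120 N, or if a joint passes its speed limit or range.

### The arm

A 7-joint arm with a two-finger parallel gripper is mounted at the origin on the work surface. World frame = base frame: x ahead of the robot, y to its left, z up, the work surface at z = 0. Lengths are in m, angles in rad, forces in N, time in s.
With the tool pointing down it reaches from about 0.4 to 0.85 m from the base axis. Payload 4.5 kg.
Tool frame: the origin (TCP) lies between the finger pads; the fingertips stand 11 mm ahead of it and the grasp point (between the pads) lies 8 mm behind it (r.nose_length is the distance from the TCP to the fingertips, in m); z points along the fingers, y is the line along which they close (so a half turn about z gives the same grasp; the last joint's range is limited). The gripper opens to 88 mm and grips with 3 to 60 N. Pads are 18 mm wide; open, the fingers measure 123 mm over their backs; the gripper's body (75 mm by 187 mm) begins 45 mm behind the grasp point.
Start: joints at [-1.276, 0.689, -0.195, 1.565, 0.157, 0.902, -0.215], TCP at [0.161, 0.604, 0.25] pointing down, gripper open.
Joint ranges: [-3.01, 3.01], [-0.46, 2.08], [-1.47, 1.51], [0.13, 2.56], [-1, 4.14], [0.04, 2.09], [-2.66, 2.66]. Speed limits (rad/s): [2.57, 2.57, 3.14, 3.14, 3.14, 3.14, 3.14].

### API

Orientations are given as a unit quaternion [x, y, z, w].
In Python, from plant import get_state, snapshot, camera_model, r gives the robot as it stands.
- The arm moves only by the shell command python3 -m inch 'ROWS' [FORCE]. ROWS is text: rows parted by semicolons, each of 7 numbers parted by spaces: the opening, from -1 (shut) to 1 (fully open), then the shift along the tool's x, y, z in m, then the turn, a rotation vector about the tool's x, y, z in rad. A call has 1 to 20 rows; each row shifts and turns the commanded pose from where the row before left it, along the tool's axes as they then stand; what a row does not reach is not made up. A row lasts 1/12 s, in which the tool goes at most 41.7 mm and 7.16 degrees, less where a joint would pass 70% of its speed; a pose out of reach is approached as far as the arm can. A call is refused whole if a number of a shift passes 0.0417 or a number of a turn 0.125, either way. A call with a gripper value outside its range is refused whole. The fingers move at their own pace and stop on an object; FORCE is the grip in N (left out, the last holds). Time passes only in rows, so rows that do not move let the fingers close. It gives the time, the measured TCP pose, the force, the opening and the grip force at its end, in the units of the state.
- get_state(): the state, without advancing time (a new reading comes with each control period).
- snapshot(name): name is "side" or "top"; returns (picture, depth): 384x512x3 uint8, red, green, blue; 384x512 float32, m along the optical axis (not along the pixel's ray), 0 where there is no reading.
- camera_model(name): a dict with "intrinsics" (3x3 intrinsics, pixels), "view" (4x4, takes a point from world to camera coordinates). Camera axes: x right, y down, z forward; pixel columns grow to the right and rows downward; lengths in m; the calibration is good to about 2 mm. A picture is of the moment at which its call begins. camera_model takes no time and is no camera call.
- r.finish_job(): hands the job in; it is judged then, once.
The state is a dict: "clock": time; "q": joint angles; "qd": joint speeds; "joint_torque": joint torques, N m; "tool_pos": TCP position; "eef_rot": TCP orientation; "contact_force": force on the tool from outside, world axes, zero at the start; "moment": the same for the moment, N m; "opening": opening from 0.0 (shut) to 1.0 (fully open); "finger_force": force on a finger pad.
Only numpy, scipy, OpenCV 4.12 (cv2) and the standard library are available. Lean on these libraries where they do the work, as an engineer would, in place of code of your own. Each camera call takes 0.05 s, during which the arm holds its last target. There are 200 camera calls.

## Working session

There is one attempt and no reset: what is moved stays moved. The work goes in short steps, Python scripts to look and compute and a shell command to move; the robot and the scene stay as the last step left them, time stands still between calls to the robot, and variables do not carry over. Pictures are saved under pics/ and viewed, at most 10 in all, crops included, and the job is handed in when it is done.

```bash
mkdir -p pics; ls; python3 - <<'E'
from plant import *
import cv2,numpy as np
for n in("side","top"):
    p,d=snapshot(n);cv2.imwrite(f"pics/{n}0.png",p[:,:,::-1]);np.savez(f"{n}0.npz",p=p,d=d)
    m=camera_model(n);print(n,np.round(m["intrinsics"],1).tolist(),np.round(m["view"],3).tolist(),(d>0).mean())
s=get_state();print(s["clock"],s["tool_pos"],s["eef_rot"],s["contact_force"])
E
```

```text
pics
side [[427.5, 0.0, 259.1], [0.0, 427.5, 195.3], [0.0, 0.0, 1.0]] [[0.823, -0.568, -0.007, -0.456], [-0.441, -0.632, -0.638, 0.262], [0.358, 0.528, -0.77, 0.996], [0.0, 0.0, 0.0, 1.0]] 0.99603271484375
top [[443.6, 0.0, 261.7], [0.0, 443.6, 187.8], [0.0, 0.0, 1.0]] [[0.016, -1.0, -0.021, -0.055], [-0.997, -0.015, -0.07, 0.536], [0.07, 0.022, -0.997, 1.269], [0.0, 0.0, 0.0, 1.0]] 0.9957936604817709
0.1 [0.16107907 0.60332058 0.24899906] [ 1.29974195e-01  9.91517042e-01 -8.14923115e-04 -2.65094724e-05] [-0.19560777  0.96353837  0.98800888]
```

View pics/side0.png

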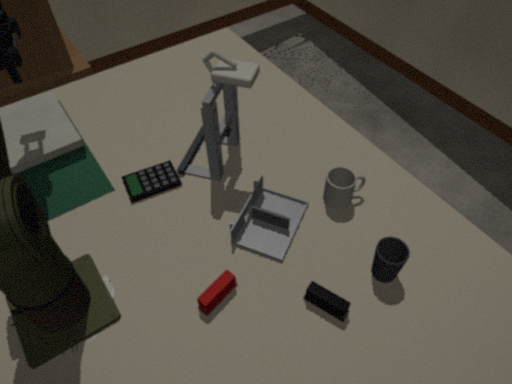

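View pics/top0.png

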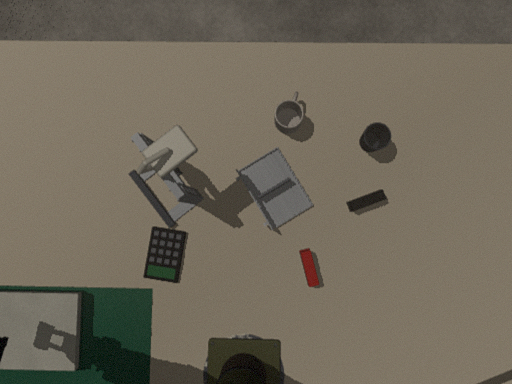

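Side view: the rack with lamp is at (220,120), and the tray is at (270,220) with its back plate on the left. Two staplers are possible: black at (327,300), which fits "black", and red at (217,292), the look-alike to leave alone. In the top view the same things are: tray (275,188), black stapler (367,200), red (310,268), mug (290,115), cup (375,137), lamp (170,150).

```bash
cat > h.py <<'E'
import numpy as np,cv2
from plant import *
def cloud(n,p,d):
    m=camera_model(n);K=np.array(m["intrinsics"]);V=np.array(m["view"])
    v,u=np.mgrid[:d.shape[0],:d.shape[1]]
    c=np.stack([(u-K[0,2])*d/K[0,0],(v-K[1,2])*d/K[1,1],d],-1)
    return (c-V[:3,3])@V[:3,:3]
def project(n,P):
    m=camera_model(n);K=np.array(m["intrinsics"]);V=np.array(m["view"])
    c=np.asarray(P)@V[:3,:3].T+V[:3,3];c=c@K.T;return c[...,:2]/c[...,2:]
def rect(P):
    (c,s,a)=cv2.minAreaRect((P[:,:2]*1000).astype(np.float32));b=cv2.boxPoints((c,s,a))
    return np.round(c,1),np.round(s,1),round(a,1),np.round(b).tolist()
E
python3 - <<'E'
from h import *
def load(n):
    z=np.load(n+"0.npz");return z["p"],z["d"],cloud(n,z["p"],z["d"])
T=load("top");S=load("side")
def roi(A,u0,u1,v0,v1,z0,z1):
    X=A[2][v0:v1,u0:u1].reshape(-1,3);c=A[0][v0:v1,u0:u1].reshape(-1,3)
    k=(X[:,2]>z0)&(X[:,2]<z1)&(A[1][v0:v1,u0:u1].ravel()>0);return X[k],c[k]
def show(n,P): print(n,len(P),rect(P),"z",np.round(np.percentile(P[:,2],[2,50,98]),3)) if len(P)>4 else print(n,len(P))
for nm,A,R,R2 in(("top",T,(120,210,115,230),0),("side",S,(175,265,45,185),0)):
    show(nm+" lamp",roi(A,*R,.295,.335)[0]); show(nm+" uptop",roi(A,*R,.25,.272)[0])
    show(nm+" upright",roi(A,*R,.06,.245)[0])
for nm,A,R in(("top",T,(225,325,140,240)),("side",S,(222,315,172,265))):
    show(nm+" tray all",roi(A,*R,.001,.07)[0]);show(nm+" tray hi",roi(A,*R,.052,.07)[0]);show(nm+" divider",roi(A,*R,.035,.05)[0])
for nm,A,R in(("top",T,(340,395,180,220)),("side",S,(298,358,277,325))):
    show(nm+" stapler",roi(A,*R,.02,.06)[0])
for nm,A,R in(("top",T,(295,325,240,292)),): show("red",roi(A,*R,.02,.06)[0])
z=S[2][300:330,120:170].reshape(-1,3);print("desk z side",z[:,2].mean(), "top",T[2][60:90,60:200,2].mean())
a=cv2.resize(S[0][262:332,190:370,::-1],None,fx=4,fy=4,interpolation=2);cv2.imwrite("pics/crop_st.png",cv2.convertScaleAbs(a,alpha=1.8))
E
```

```text
top lamp 1489 (array([589.4, 166.8]), array([ 76.1, 130.4]), 38.7, [[519.0, 194.0], [600.0, 92.0], [660.0, 140.0], [578.0, 242.0]]) z [0.31  0.325 0.329]
top uptop 112 (array([567.7, 193.8]), array([183.9,  30.1]), 38.8, [[487.0, 148.0], [505.0, 124.0], [649.0, 240.0], [630.0, 263.0]]) z [0.252 0.262 0.271]
top upright 368 (array([573.2, 184.4]), array([185.6,  29.9]), 31.9, [[487.0, 148.0], [502.0, 123.0], [660.0, 221.0], [644.0, 246.0]]) z [0.069 0.131 0.243]
side lamp 1063 (array([585. , 167.8]), array([ 77.2, 132.2]), 39.7, [[513.0, 194.0], [598.0, 92.0], [657.0, 142.0], [573.0, 243.0]]) z [0.305 0.325 0.329]
side uptop 159 (array([538.4, 159.2]), array([105.3,  29.8]), 24.6, [[484.0, 151.0], [497.0, 124.0], [592.0, 168.0], [580.0, 195.0]]) z [0.25  0.262 0.272]
side upright 1606 (array([550.4, 145.5]), array([252.9, 129.5]), 73.3, [[452.0, 43.0], [576.0, 6.0], [649.0, 248.0], [525.0, 285.0]]) z [0.065 0.145 0.239]
top tray all 4415 (array([534.9, -83.5]), array([292. , 292.5]), 0.9, [[387.0, 61.0], [391.0, -232.0], [683.0, -228.0], [679.0, 65.0]]) z [0.001 0.003 0.057]
top tray 
[... 617 characters left out ...]
3]
side divider 319 (array([512.2, -29.7]), array([149.3, 154.7]), 71.7, [[415.0, -76.0], [562.0, -125.0], [609.0, 17.0], [462.0, 66.0]]) z [0.036 0.045 0.05 ]
top stapler 400 (array([ 507.1, -346. ]), array([ 29.9, 100.5]), 21.4, [[475.0, -305.0], [512.0, -398.0], [539.0, -387.0], [503.0, -294.0]]) z [0.029 0.047 0.053]
side stapler 768 (array([ 504.4, -343.7]), array([ 31.4, 100.6]), 21.7, [[471.0, -303.0], [508.0, -396.0], [538.0, -385.0], [500.0, -291.0]]) z [0.022 0.047 0.051]
red 403 (array([ 313. , -183.6]), array([101.9,  30.1]), 15.5, [[260.0, -183.0], [268.0, -212.0], [366.0, -184.0], [358.0, -155.0]]) z [0.031 0.047 0.052]
desk z side 0.0051515118630073315 top 0.004978342477406433
```

View pics/crop_st.png

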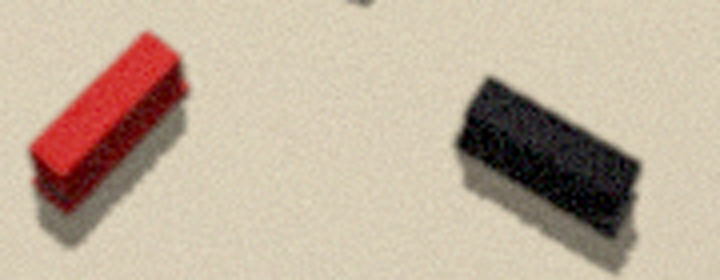

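The crop shows the black stapler (enlarged at about (550,155)) standing on its base, and the red look-alike at the left. The black one is the target. The rack fits its stated sizes: origin about (0.577,0.182), x at about 128.8°. I'll refine the tray pose and work out the first move.

```bash
cat >> h.py <<'E'
from scipy.spatial.transform import Rotation as R
def pose(grip,xdeg,tilt=35):
    "tool pose: grasp point at grip, tool x along heading xdeg, leaning back by tilt"
    c,s=np.cos(np.radians(xdeg)),np.sin(np.radians(xdeg))
    Rm=np.column_stack([[c,s,0],[s,-c,0],[0,0,-1]])@R.from_euler("y",tilt,degrees=True).as_matrix()
    return np.array(grip)+.008*Rm[:,2],Rm
def need(P,Rm):
    "shift in present tool axes, shift in target axes, turn in present tool axes"
    s=get_state();R0=R.from_quat(s["eef_rot"]).as_matrix();d=P-s["tool_pos"]
    print("t",round(s["clock"],2),"tcp",np.round(s["tool_pos"],4),"F",np.round(s["contact_force"],1),"open",round(float(s["opening"]),3),"ff",np.round(s["finger_force"],1))
    print(" shift now-axes mm",np.round(R0.T@d*1e3,1)," target-axes mm",np.round(Rm.T@d*1e3,1)," turn",np.round(R.from_matrix(R0.T@Rm).as_rotvec(),3)," world",np.round(d*1e3,1))
E
python3 - <<'E'
from h import *
for n in("top","side"):
    z=np.load(n+"0.npz");X=cloud(n,z["p"],z["d"]).reshape(-1,3)[z["d"].ravel()>0]
    o=np.array([.536,-.0812]);a=np.radians(122.3)
    for i in range(3):
        x=np.array([np.cos(a),np.sin(a)]);y=np.array([-x[1],x[0]])
        L=np.c_[(X[:,:2]-o)@x,(X[:,:2]-o)@y,X[:,2]]
        k=(abs(L[:,0])<.057)&(abs(L[:,1])<.02)&(L[:,2]>.035)&(L[:,2]<.052)
        q=(X[k][:,:2]*1e3).astype(np.float32)
        dv=L[k];f=np.polyfit(dv[:,0],dv[:,1],1)
        a+=np.arctan(f[0]);o=o+y*f[1]
    b=L[(abs(L[:,0]-.07)<.03)&(abs(L[:,1])<.1)&(L[:,2]>.02)&(L[:,2]<.042)]
    print(n,"origin",np.round(o,4),"heading",round(np.degrees(a),1),k.sum(),"div x",np.round(np.percentile(dv[:,0],[2,98]),3),"y",np.round(np.percentile(dv[:,1],[5,95]),4),"plate face x",np.round(np.percentile(b[:,0],[10,50,90]),4))
need(*pose([.53,-.071,.036],122.3)); need(np.array([.45,-.10,.40]),pose([0,0,0],122.3,0)[1])
E
```

```text
top origin [ 0.5375 -0.0802] heading 121.7 107 div x [-0.05   0.049] y [-0.0039  0.0036] plate face x [0.0445 0.0626 0.0682]
side origin [ 0.5357 -0.0814] heading 122.0 201 div x [-0.048  0.051] y [-0.0048  0.0033] plate face x [0.051  0.0666 0.0677]
t 0.1 tcp [0.1611 0.6033 0.249 ] F [-0.2  1.   1. ] open 0.997 ff 0.0
 shift now-axes mm [-526.9 -553.   220.5]  target-axes mm [-750.6  -48.5 -257.5]  turn [-0.229  0.583  0.722]  world [ 366.5 -670.4 -219.6]
t 0.1 tcp [0.1611 0.6033 0.249 ] F [-0.2  1.   1. ] open 0.997 ff 0.0
 shift now-axes mm [-460.5 -605.3 -149.9]  target-axes mm [-748.9 -131.6 -151. ]  turn [-0.001  0.001  0.746]  world [ 288.9 -703.3  151. ]
```

```bash
python3 -m inch '1 0 0 -0.0375 0 0 0;1 0 0 -0.0375 0 0 0;1 0 0 -0.0375 0 0 0;1 0 0 -0.0375 0 0 0;1 -0.031 -0.04 0 0 0 0;1 -0.031 -0.04 0 0 0 0;1 -0.031 -0.04 0 0 0 0;1 -0.031 -0.04 0 0 0 0;1 -0.031 -0.04 0 0 0 0;1 -0.031 -0.04 0 0 0 0;1 -0.031 -0.04 0 0 0 0;1 -0.031 -0.04 0 0 0 0;1 -0.031 -0.04 0 0 0 0;1 -0.031 -0.04 0 0 0 0;1 -0.031 -0.04 0 0 0 0;1 -0.031 -0.04 0 0 0 0;1 -0.031 -0.04 0 0 0 0;1 -0.031 -0.04 0 0 0 0;1 -0.031 -0.04 0 0 0 0'; python3 -m inch '1 0 0 0 0 0 0.124;1 0 0 0 0 0 0.124;1 0 0 0 0 0 0.124;1 0 0 0 0 0 0.124;1 0 0 0 0 0 0.124;1 0 0 0 0 0 0.124;1 0 0 0 0 0 0'; python3 -c "
from h import *
need(*pose([.530,-.071,.036],121.9,0));need(*pose([.530,-.071,.036],121.9));print(get_state()['q'])"
```

```text
clock: 1.68
tool_pos: [0.4037, 0.0258, 0.3997]
eef_rot: [0.13, 0.992, 0.0, -0.0]
contact_force: [0.9, 0.1, 0.6]
opening: 0.998
finger_force: 0.0
clock: 2.27
tool_pos: [0.4034, 0.0279, 0.3994]
eef_rot: [0.483, 0.876, -0.0, -0.0]
contact_force: [-1.1, 0.8, -0.2]
opening: 1.004
finger_force: 0.0
t 2.27 tcp [0.4034 0.0279 0.3994] F [-1.1  0.8 -0.2] open 1.004 ff 0.0
 shift now-axes mm [-151.3   54.6  371.4]  target-axes mm [-150.8   55.3  371.4]  turn [-0.001 -0.     0.006]  world [ 126.6  -98.9 -371.4]
t 2.27 tcp [0.4034 0.0279 0.3994] F [-1.1  0.8 -0.2] open 1.004 ff 0.0
 shift now-axes mm [-146.7   54.6  369.9]  target-axes mm [-332.    55.3  219.2]  turn [-0.003  0.611  0.006]  world [ 124.2  -95.  -370. ]
[-0.31860224  0.1985186   0.16984895  1.94390689 -0.03951448  1.00306599
  0.4322274 ]
```

```bash
python3 -m inch '1 0 0 0 0 0.122 0;1 0 0 0 0 0.122 0;1 0 0 0 0 0.122 0;1 0 0 0 0 0.122 0;1 0 0 0 0 0.122 0;1 -0.033 0.0055 0 0 0 0;1 -0.033 0.0055 0 0 0 0;1 -0.033 0.0055 0 0 0 0;1 -0.033 0.0055 0 0 0 0;1 -0.033 0.0055 0 0 0 0;1 -0.033 0.0055 0 0 0 0;1 -0.033 0.0055 0 0 0 0;1 -0.033 0.0055 0 0 0 0;1 -0.033 0.0055 0 0 0 0;1 -0.033 0.0055 0 0 0 0;1 0 0 0 0 0 0'; python3 -c "
from h import *
need(*pose([.530,-.071,.036],121.9));print(get_state()['q'])"
```

```text
clock: 3.6
tool_pos: [0.5949, -0.1743, 0.2039]
eef_rot: [0.46, 0.835, 0.144, -0.265]
contact_force: [-0.7, -0.3, -0.4]
opening: 1.004
finger_force: 0.0
t 3.6 tcp [ 0.5949 -0.1743  0.2039] F [-0.7 -0.3 -0.4] open 1.004 ff 0.0
 shift now-axes mm [  3.2   1.3 215.5]  target-axes mm [  3.6  -0.5 215.5]  turn [-0.008 -0.002  0.005]  world [ -67.3  107.2 -174.5]
[ 0.31709044  1.01105155  0.15582961  1.14697071 -0.44381421  1.54523216
  1.13986093]
```

```bash
python3 -m inch '1 0.003 0 0.036 -0.008 0 0.005;1 0 0 0.036 0 0 0;1 0 0 0.036 0 0 0;1 0 0 0.036 0 0 0;1 0 0 0.036 0 0 0;1 0 0 0.02 0 0 0;1 0 0 0.015 0 0 0;1 0 0 0 0 0 0' && python3 -m inch '-1 0 0 0 0 0 0;-1 0 0 0 0 0 0;-1 0 0 0 0 0 0;-1 0 0 0 0 0 0;-1 0 0 0 0 0 0;-1 0 0 0 0 0 0;-1 0 0 0 0 0 0;-1 0 0 0 0 0 0' 45; python3 - <<'E'
from h import *
need(*pose([.530,-.071,.036],121.9));print(get_state()['q'])
E
```

```text
clock: 4.27
tool_pos: [0.5262, -0.0609, 0.0348]
eef_rot: [0.46, 0.834, 0.148, -0.265]
contact_force: [-1.1, 1.4, -0.0]
opening: 1.003
finger_force: 0.0
clock: 4.93
tool_pos: [0.5291, -0.0642, 0.0362]
eef_rot: [0.462, 0.834, 0.147, -0.262]
contact_force: [0.3, -0.0, -0.6]
opening: 0.42
finger_force: 0.0
t 4.93 tcp [ 0.5291 -0.0642  0.0362] F [ 0.3 -0.  -0.6] open 0.42 ff 0.0
 shift now-axes mm [-5.3 -2.8  4.6]  target-axes mm [-5.3 -2.8  4.6]  turn [0.003 0.001 0.003]  world [-1.5 -2.9 -6.8]
[ 0.2282552   1.10487055  0.07311651  1.57075884 -0.54994203  1.02386481
  1.25947646]
```

```bash
python3 -m inch '-1 -0.004 -0.0025 0.004 0 0 0;-1 0 0 0 0 0 0;-1 0 0 0 0 0 0;-1 0 0 0 0 0 0;-1 0 0 0 0 0 0;-1 0 0 0 0 0 0;-1 0 0 0 0 0 0;-1 0 0 0 0 0 0;-1 0 0 0 0 0 0' 45; python3 - <<'E'
from h import *
need(*pose([.530,-.071,.036],121.9))
E
```

```text
clock: 5.68
tool_pos: [0.5274, -0.0662, 0.0304]
eef_rot: [0.462, 0.834, 0.147, -0.262]
contact_force: [-0.1, -0.3, -2.3]
opening: 0.082
finger_force: 45.0
t 5.68 tcp [ 0.5274 -0.0662  0.0304] F [-0.1 -0.3 -2.3] open 0.082 ff 45.0
 shift now-axes mm [-1.2 -0.3  0.3]  target-axes mm [-1.2 -0.3  0.3]  turn [0.003 0.001 0.003]  world [ 0.2 -0.9 -1. ]
```

```bash
python3 -m inch '-1 0.0057 0 -0.0082 0 0 0;-1 0.0115 0 -0.0164 0 0 0;-1 0.0115 0 -0.0164 0 0 0;-1 0.0115 0 -0.0164 0 0 0;-1 0.0115 0 -0.0164 0 0 0;-1 0.0115 0 -0.0164 0 0 0;-1 0.0115 0 -0.0164 0 0 0;-1 0.0057 0 -0.0082 0 0 0;-1 0 0 0 0 0 0' 50; python3 - <<'E'
from h import *
o=np.array([.577,.1822]);a=np.radians(128.8);x=np.array([np.cos(a),np.sin(a)])
# grip at tray (12,0,36); tray origin home at rack x -70, z .1
need(*pose([*(o+(-.058-.055)*x),.100+.026+.036],128.8))
E
```

```text
clock: 6.43
tool_pos: [0.528, -0.0669, 0.1729]
eef_rot: [0.462, 0.835, 0.148, -0.26]
contact_force: [0.0, 0.1, -3.8]
opening: 0.081
finger_force: 50.0
t 6.43 tcp [ 0.528  -0.0669  0.1729] F [ 0.   0.1 -3.8] open 0.081 ff 50.0
 shift now-axes mm [ 53.4 186.2  59.7]  target-axes mm [ 35.1 194.3  45.9]  turn [ 0.074  0.005 -0.095]  world [116.9 164.6 -17.4]
```

```bash
python3 -m inch '-1 0 0 0 0.037 0.002 -0.047;-1 0 0.008 0 0.037 0.002 -0.047;-1 0.004 0.024 0.005 0 0 0;-1 0.004 0.024 0.005 0 0 0;-1 0.004 0.024 0.005 0 0 0;-1 0.004 0.024 0.005 0 0 0;-1 0.004 0.024 0.005 0 0 0;-1 0.004 0.024 0.005 0 0 0;-1 0.004 0.024 0.005 0 0 0;-1 0.004 0.014 0.005 0 0 0;-1 0.002 0.005 0.003 0 0 0;-1 0 0 0 0 0 0;-1 0 0 0 0 0 0'; cat > meas.py <<'E'
from h import *
import sys
o=np.array([.577,.1822]);a=np.radians(128.8)
x=np.array([np.cos(a),np.sin(a)]);y=np.array([-x[1],x[0]])
def rackpts(n):
    p,d=snapshot(n);X=cloud(n,p,d)
    L=np.dstack([(X[...,:2]-o)@x,(X[...,:2]-o)@y,X[...,2]]);return p,d,L
E
python3 - <<'E'
from meas import *
need(*pose([*(o+(-.058-.055)*x),.100+.026+.036],128.8))
for n in("side","top"):
    p,d,L=rackpts(n);cv2.imwrite(f"pics/{n}1.png",p[:,:,::-1]);np.savez(f"{n}1.npz",p=p,d=d,L=L)
s=cv2.imread("pics/side1.png")[40:240,160:330];t=cv2.imread("pics/top1.png")[90:260,110:280]
im=np.hstack([cv2.resize(s,(400,470)),cv2.resize(t,(400,470))]);cv2.imwrite("pics/pair1.png",cv2.convertScaleAbs(im,alpha=1.7))
E
```

```text
clock: 7.52
tool_pos: [0.6452, 0.0948, 0.1538]
eef_rot: [0.413, 0.859, 0.128, -0.274]
contact_force: [0.1, -0.6, -3.8]
opening: 0.087
finger_force: 50.0
t 7.52 tcp [0.6452 0.0948 0.1538] F [ 0.1 -0.6 -3.8] open 0.087 ff 50.0
 shift now-axes mm [2.9 1.6 0. ]  target-axes mm [2.9 1.6 0. ]  turn [-0.004 -0.003 -0.004]  world [-0.3  2.9  1.6]
```

View pics/pair1.png

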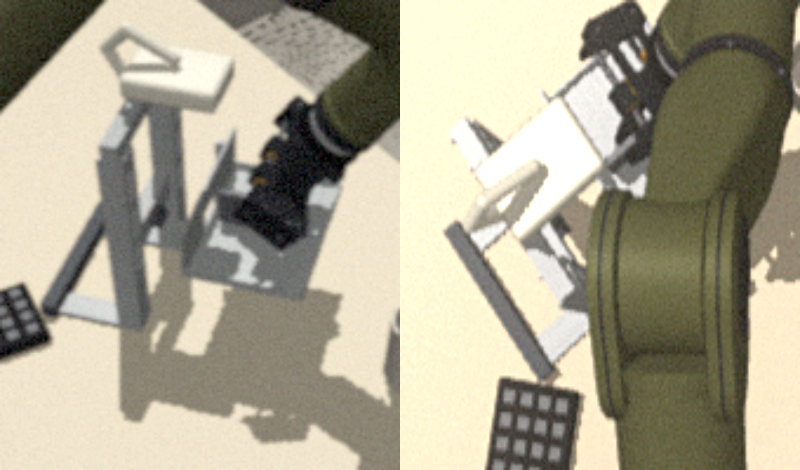

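The side half of the picture shows the tray held level in front of the uprights, with the plate at (225,175) and the near upright at (120,230). The top half shows the gripper clear of the lamp. Next I measure the tray in the rack frame.

```bash
cat >> meas.py <<'E'
def tray(L,d,zt,xb):
    "zt,xb: expected tray underside z and rear-face x in the rack frame"
    P=L[d>0];q=P-[xb-.07,0,zt]
    fl=q[(q[:,0]>-.066)&(q[:,0]<.055)&(abs(q[:,1])<.095)&(abs(q[:,1])>.02)&(abs(q[:,2])<.012)]
    if len(fl)>50:
        A=np.c_[fl[:,:2],np.ones(len(fl))];w=np.ones(len(fl),bool)
        for _ in range(4):
            c=np.linalg.lstsq(A[w],fl[w,2],rcond=None)[0];w=abs(A@c-fl[:,2])<.003
        print(" floor n",w.sum(),"z-3mm off",round(c[2]*1e3-3,1),"slope x,y",np.round(c[:2],3))
    pl=q[(abs(q[:,0]-.068)<.022)&(abs(q[:,1])<.115)&(q[:,2]>.02)&(q[:,2]<.075)]
    k=pl[:,2]<.045
    if k.sum()>20:
        f=np.polyfit(pl[k,1],pl[k,0],1)
        for _ in range(4):
            g=k&(abs(np.polyval(f,pl[:,1])-pl[:,0])<.003);f=np.polyfit(pl[g,1],pl[g,0],1)
        print(" plate n",g.sum(),"face x-66 off",round(f[1]*1e3-66,1),"yaw deg",round(-np.degrees(np.arctan(f[0])),2),"y ext",np.round(np.percentile(pl[:,1],[1,99]),4),"top z",np.round(np.percentile(pl[:,2],[90,97,99]),4))
    dv=q[(q[:,0]>-.047)&(q[:,0]<.05)&(abs(q[:,1])<.012)&(q[:,2]>.035)&(q[:,2]<.055)]
    print(" divider n",len(dv),"y",np.round(np.percentile(dv[:,1],[5,50,95]),4) if len(dv)else"")
E
python3 - <<'E'
from meas import *
s=get_state();g=s["tool_pos"]-.008*R.from_quat(s["eef_rot"]).as_matrix()[:,2]
gl=[(g[:2]-o)@x,(g[:2]-o)@y,g[2]];print("grasp rack",np.round(gl,4))
for n in("side","top"):
    z=np.load(n+"1.npz");L=z["L"];d=z["d"];print(n);tray(L,d,gl[2]-.036,gl[0]+.058)
    P=L[d>0]
    for nm,s in(("L",1),("R",-1)):
        u=P[(P[:,2]>.2)&(P[:,2]<.27)&(abs(P[:,1]-s*.075)<.03)&(abs(P[:,0]-.012)<.03)]
        if len(u)>20: print(" upright",nm,len(u),"x",np.round(np.percentile(u[:,0],[3,10,97]),4),"y",np.round(np.percentile(u[:,1],[3,97]),4),"z",np.round(np.percentile(u[:,2],97),4))
E
```

```text
grasp rack [-0.1165  0.0018  0.1609]
side
 floor n 936 z-3mm off -1.5 slope x,y [0.003 0.01 ]
 plate n 158 face x-66 off 1.0 yaw deg -0.09 y ext [-0.0921  0.102 ] top z [0.059  0.0607 0.0611]
 divider n 48 y [-0.0028  0.0034  0.008 ]
 upright L 363 x [0.003  0.0036 0.0323] y [0.0585 0.0936] z 0.2676
 upright R 98 x [0.0032 0.0042 0.0319] y [-0.0854 -0.0557] z 0.2277
top
 floor n 498 z-3mm off -1.8 slope x,y [-0.     0.009]
 divider n 98 y [-0.0103  0.0008  0.0075]
 upright L 115 x [-0.0001  0.0002  0.0292] y [0.0581 0.0921] z 0.2677
 upright R 62 x [-0.0004 -0.0002  0.0288] y [-0.0915 -0.0574] z 0.268
```

Tray against uprights: rear-face gap about 60 mm, 1.5 mm to the left, roughly 23.5 mm above home, and nearly level. All of that is consistent. I make the small corrections and go forward 55 mm.

```bash
python3 -m inch '-1 0.001 0.0015 -0.0012 -0.006 -0.003 -0.005;-1 0.0075 0 0.0053 0 0 0;-1 0.0075 0 0.0053 0 0 0;-1 0.0075 0 0.0053 0 0 0;-1 0.0075 0 0.0053 0 0 0;-1 0.0075 0 0.0053 0 0 0;-1 0.0075 0 0.0053 0 0 0;-1 0 0 0 0 0 0;-1 0 0 0 0 0 0'; python3 - <<'E'
from meas import *
s=get_state();Rm=R.from_quat(s["eef_rot"]).as_matrix();g=s["tool_pos"]-.008*Rm[:,2]
gl=[(g[:2]-o)@x,(g[:2]-o)@y,g[2]];print("grasp rack",np.round(gl,4),"F rack",np.round([s["contact_force"][:2]@x,s["contact_force"][:2]@y,s["contact_force"][2]],1))
need(*pose([*(o+(-.058)*x),.100+.025+.036],128.8))
p,d,L=rackpts("side");tray(L,d,gl[2]-.036,gl[0]+.058)
P=L[d>0];u=P[(P[:,2]>.2)&(P[:,2]<.27)&(abs(P[:,1]-.075)<.03)&(abs(P[:,0]-.012)<.03)];print(np.round(np.percentile(u[:,0],[3,10]),4))
cv2.imwrite("pics/s2.png",cv2.convertScaleAbs(cv2.resize(p[70:220,180:330,::-1],(600,600),interpolation=2),alpha=1.7))
E
```

```text
clock: 8.37
tool_pos: [0.6125, 0.141, 0.1562]
eef_rot: [0.411, 0.861, 0.132, -0.27]
contact_force: [-0.5, -0.9, -3.7]
opening: 0.084
finger_force: 50.0
grasp rack [-0.0589 -0.0018  0.1627] F rack [-0.4  1.  -3.7]
t 8.37 tcp [0.6125 0.141  0.1562] F [-0.5 -0.9 -3.7] open 0.084 ff 50.0
 shift now-axes mm [-0.2 -1.8  1.9]  target-axes mm [-0.2 -1.8  1.9]  turn [ 0.003 -0.     0.004]  world [-2.  -0.4 -1.7]
 floor n 895 z-3mm off -0.7 slope x,y [-0.001 -0.004]
 plate n 186 face x-66 off -0.0 yaw deg 0.06 y ext [-0.1008  0.0978] top z [0.0669 0.0722 0.0738]
 divider n 42 y [-0.0056  0.0004  0.0038]
[0.0032 0.0037]
```

View pics/s2.png

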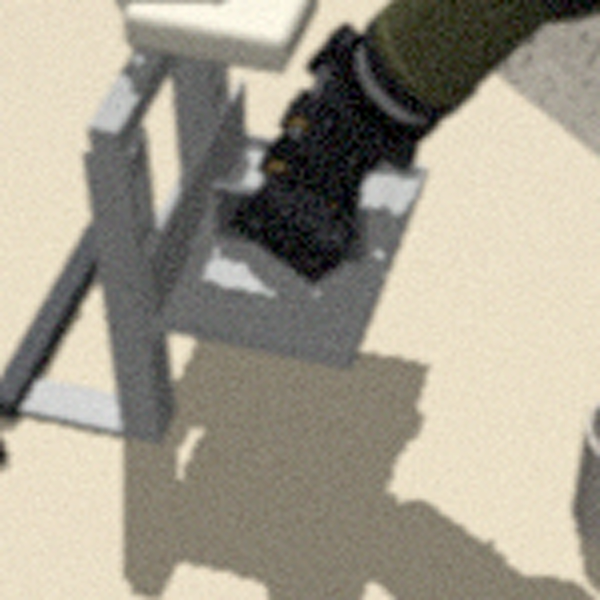

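The tray is at the uprights with the claws in the slots (plate at (210,210) beside the near upright at (130,280)), no contact force and about a 4 mm gap. I close the gap and start down.

```bash
python3 -m inch '-1 0.0028 -0.002 0.002 0.003 0 0.004;-1 0 0 0 0 0 0;-1 -0.0012 0 0.0016 0 0 0;-1 -0.0012 0 0.0016 0 0 0;-1 -0.0012 0 0.0016 0 0 0;-1 0 0 0 0 0 0;-1 0 0 0 0 0 0'; cat > st.py <<'E'
from meas import *
s=get_state();Rm=R.from_quat(s["eef_rot"]).as_matrix();g=s["tool_pos"]-.008*Rm[:,2]
gl=[(g[:2]-o)@x,(g[:2]-o)@y,g[2]];F=s["contact_force"];print("t",s["clock"],"grasp rack",np.round(gl,4),"F rack",np.round([F[:2]@x,F[:2]@y,F[2]],1),s["finger_force"],s["opening"])
need(*pose([*(o+(-.058)*x),.136],128.8))
if len(sys.argv)>1:
    p,d,L=rackpts("side");tray(L,d,gl[2]-.036,gl[0]+.058)
E
python3 st.py m
```

```text
clock: 9.0
tool_pos: [0.6092, 0.1414, 0.1496]
eef_rot: [0.413, 0.86, 0.13, -0.271]
contact_force: [0.2, -0.5, -3.2]
opening: 0.086
finger_force: 50.0
t 9.0 grasp rack [-0.0566  0.0005  0.1562] F rack [-0.4  0.2 -3.2] 49.998940732330084 0.08625844258153828
t 9.0 tcp [0.6092 0.1414 0.1496] F [ 0.2 -0.5 -3.2] open 0.086 ff 50.0
 shift now-axes mm [-12.8   0.5  15.7]  target-axes mm [-12.8   0.5  15.7]  turn [ 0.001 -0.    -0.001]  world [  1.3  -0.8 -20.2]
 floor n 922 z-3mm off -0.6 slope x,y [ 0.005 -0.001]
 plate n 191 face x-66 off -0.1 yaw deg -0.08 y ext [-0.097   0.0998] top z [0.0654 0.0728 0.0739]
 divider n 47 y [-0.0022  0.0028  0.0053]
```

```bash
python3 -m inch '-1 0.0008 0 0.0006 0 0 0;-1 -0.0012 0 0.0016 0 0 0;-1 -0.0012 0 0.0016 0 0 0;-1 -0.0012 0 0.0016 0 0 0;-1 -0.0012 0 0.0016 0 0 0;-1 0 0 0 0 0 0'; python3 st.py
```

```text
clock: 9.55
tool_pos: [0.6096, 0.1415, 0.1424]
eef_rot: [0.413, 0.86, 0.131, -0.27]
contact_force: [1.5, -3.1, 2.6]
opening: 0.082
finger_force: 50.0
t 9.55 grasp rack [-5.68e-02  1.00e-04  1.49e-01] F rack [-3.4  0.8  2.6] 49.99853387475014 0.08175783735414693
t 9.55 tcp [0.6096 0.1415 0.1424] F [ 1.5 -3.1  2.6] open 0.082 ff 50.0
 shift now-axes mm [-8.4  0.1 10. ]  target-axes mm [-8.4  0.1 10. ]  turn [ 0.003  0.001 -0.001]  world [  0.8  -0.9 -13. ]
```

```bash
python3 -m inch '-1 -0.0012 0 0.0016 0 0 0;-1 -0.0012 0 0.0016 0 0 0;-1 -0.0012 0 0.0016 0 0 0;-1 -0.0012 0 0.0016 0 0 0;-1 0 0 0 0 0 0' ; python3 st.py; python3 -m inch '-1 -0.0012 0 0.0016 0 0 0;-1 -0.0012 0 0.0016 0 0 0;-1 0 0 0 0 0 0'; python3 st.py m
```

```text
clock: 9.97
tool_pos: [0.6096, 0.1415, 0.1332]
eef_rot: [0.413, 0.86, 0.13, -0.27]
contact_force: [3.6, -2.6, -0.1]
opening: 0.091
finger_force: 50.0
t 9.9667 grasp rack [-5.680e-02  1.000e-04  1.398e-01] F rack [-4.3 -1.2 -0.1] 50.00605311244726 0.09108586239019237
t 9.97 tcp [0.6096 0.1415 0.1332] F [ 3.6 -2.6 -0.1] open 0.091 ff 50.0
 shift now-axes mm [-3.2  0.1  2.4]  target-axes mm [-3.2  0.1  2.4]  turn [ 0.002  0.002 -0.001]  world [ 0.8 -0.9 -3.8]
clock: 10.22
tool_pos: [0.6087, 0.1419, 0.1297]
eef_rot: [0.413, 0.86, 0.13, -0.272]
contact_force: [2.0, -3.3, 1.8]
opening: 0.089
finger_force: 50.0
t 10.2167 grasp rack [-0.0559  0.0006  0.1363] F rack [-3.9  0.5  1.8] 50.00232992693782 0.08905096575199252
t 10.22 tcp [0.6087 0.1419 0.1297] F [ 2.  -3.3  1.8] open 0.089 ff 50.0
 shift now-axes mm [-1.9  0.6 -1. ]  target-axes mm [-1.9  0.6 -1. ]  turn [ 0.    -0.001 -0.001]  world [ 1.8 -1.3 -0.3]
 floor n 881 z-3mm off -0.8 slope x,y [ 0.014 -0.001]
 plate n 170 face x-66 off -0.0 yaw deg -0.18 y ext [-0.0954  0.0995] top z [0.0646 0.0716 0.074 ]
 divider n 43 y [-0.0032  0.0029  0.006 ]
```

```bash
python3 -m inch '-1 -0.0012 0 0.0016 0 0 0;-1 0 0 0 0 0 0' ; python3 st.py;  python3 -m inch '-1 -0.0012 0 0.0016 0 0 0;-1 0 0 0 0 0 0'; python3 st.py
```

```text
clock: 10.43
tool_pos: [0.6085, 0.1421, 0.1285]
eef_rot: [0.412, 0.86, 0.13, -0.272]
contact_force: [1.1, -2.3, 4.7]
opening: 0.084
finger_force: 50.0
t 10.4333 grasp rack [-0.0555  0.0006  0.135 ] F rack [-2.5  0.6  4.7] 50.000987593084574 0.08362338519752303
t 10.43 tcp [0.6085 0.1421 0.1285] F [ 1.1 -2.3  4.7] open 0.084 ff 50.0
 shift now-axes mm [-1.4  0.6 -2.2]  target-axes mm [-1.5  0.6 -2.2]  turn [ 0.    -0.002 -0.001]  world [ 2.  -1.6  1. ]
clock: 10.6
tool_pos: [0.6085, 0.1421, 0.1277]
eef_rot: [0.412, 0.86, 0.131, -0.272]
contact_force: [-0.9, -3.4, 9.6]
opening: 0.089
finger_force: 50.0
t 10.6 grasp rack [-0.0556  0.0006  0.1343] F rack [-2.1  2.8  9.6] 50.0007663667202 0.08875724123512606
t 10.6 tcp [0.6085 0.1421 0.1277] F [-0.9 -3.4  9.6] open 0.089 ff 50.0
 shift now-axes mm [-1.   0.6 -2.8]  target-axes mm [-1.   0.6 -2.8]  turn [ 0.001 -0.003 -0.   ]  world [ 2.  -1.6  1.7]
```

```bash
python3 -m inch '-1 0.0012 0 -0.0016 0 0 0;-1 0.0012 0 -0.0016 0 0 0;-1 0.0009 0 -0.0012 0 0 0;-1 0 0 0 0 0 0' ; python3 st.py; python3 -m inch '-1 0.0012 0 -0.0016 0 0 0;-1 0 0 0 0 0 0'; python3 st.py m
```

```text
clock: 10.93
tool_pos: [0.6083, 0.1421, 0.1304]
eef_rot: [0.412, 0.86, 0.13, -0.272]
contact_force: [-0.3, 0.8, -4.9]
opening: 0.083
finger_force: 50.0
t 10.9333 grasp rack [-0.0554  0.0007  0.1369] F rack [ 0.9 -0.3 -4.9] 49.99987855553627 0.08333525669210415
t 10.93 tcp [0.6083 0.1421 0.1304] F [-0.3  0.8 -4.9] open 0.083 ff 50.0
 shift now-axes mm [-2.7  0.7 -0.7]  target-axes mm [-2.7  0.7 -0.7]  turn [-0.001 -0.    -0.001]  world [ 2.2 -1.6 -0.9]
clock: 11.1
tool_pos: [0.608, 0.1422, 0.1313]
eef_rot: [0.413, 0.86, 0.129, -0.272]
contact_force: [-0.7, 3.4, -13.8]
opening: 0.086
finger_force: 50.0
t 11.1 grasp rack [-0.0552  0.0008  0.1379] F rack [  3.1  -1.5 -13.8] 50.00525772571564 0.08608096309163357
t 11.1 tcp [0.608  0.1422 0.1313] F [ -0.7   3.4 -13.8] open 0.086 ff 50.0
 shift now-axes mm [-3.4  0.9 -0.1]  target-axes mm [-3.4  0.9 -0.1]  turn [-0.001 -0.    -0.002]  world [ 2.4 -1.6 -1.9]
 floor n 896 z-3mm off -0.8 slope x,y [0.013 0.002]
 plate n 23 face x-66 off 99.8 yaw deg 44.57 y ext [-0.0971  0.1004] top z [0.0645 0.0719 0.0739]
 divider n 45 y [-0.0027  0.003   0.0053]
```

The catch holds: pulling up is resisted with 10 N above the tray's weight, so the tray is in. I seat it back down, release and retreat.

```bash
python3 -m inch '-1 -0.0013 0 0.0017 0 0 0;-1 -0.0013 0 0.0017 0 0 0;-1 -0.0007 0 0.001 0 0 0;0 0 0 0 0 0 0;0 0 0 0 0 0 0;0 0 0 0 0 0 0;0 0 0 0 0 0 0;0 0 0 0 0 0 0'; python3 st.py;python3 -m inch '1 0 0 -0.01 0 0 0;1 0 0 -0.03 0 0 0;1 0 0 -0.03 0 0 0;1 0 0 -0.04 0 0 0;1 0 0 -0.04 0 0 0;1 0 0 -0.04 0 0 0;1 0 0 0 0 0 0'; python3 - <<'E'
from meas import *
p,d,L=rackpts("side");tray(L,d,.0995,.003)
P=L[d>0]
cv2.imwrite("pics/s3.png",cv2.convertScaleAbs(cv2.resize(p[60:210,180:330,::-1],(600,600),interpolation=2),alpha=1.7))
need(*pose([.5065,-.342,.039],111.5))
need(*pose([.5065,-.342,.239],111.5))
E
```

```text
clock: 11.82
tool_pos: [0.6093, 0.1418, 0.1285]
eef_rot: [0.413, 0.86, 0.131, -0.271]
contact_force: [0.1, -0.3, 0.6]
opening: 0.441
finger_force: 0.0
t 11.8167 grasp rack [-5.640e-02  1.000e-04  1.351e-01] F rack [-0.3  0.1  0.6] 0.0 0.44092353051775923
t 11.82 tcp [0.6093 0.1418 0.1285] F [ 0.1 -0.3  0.6] open 0.441 ff 0.0
 shift now-axes mm [-0.8  0.1 -1.7]  target-axes mm [-0.8  0.1 -1.7]  turn [ 0.002  0.    -0.001]  world [ 1.1 -1.2  0.9]
clock: 12.4
tool_pos: [0.6819, 0.0511, 0.2905]
eef_rot: [0.414, 0.861, 0.132, -0.263]
contact_force: [-0.4, -0.9, 0.9]
opening: 0.967
finger_force: 0.0
 floor n 1165 z-3mm off -3.6 slope x,y [ 0.059 -0.002]
 plate n 27 face x-66 off 104.6 yaw deg 46.24 y ext [-0.0936  0.0998] top z [0.0639 0.0715 0.0738]
 divider n 150 y [-0.0039  0.0022  0.0054]
t 12.45 tcp [0.6801 0.0532 0.2874] F [ 0.4  0.9 -0.3] open 0.992 ff 0.0
 shift now-axes mm [-305.3 -382.1   96.7]  target-axes mm [-391.6 -306.4   37.1]  turn [-0.165  0.007  0.247]  world [-175.3 -391.  -255. ]
t 12.45 tcp [0.6801 0.0532 0.2874] F [ 0.4  0.9 -0.3] open 0.992 ff 0.0
 shift now-axes mm [-191.9 -381.   -68.1]  target-axes mm [-276.9 -306.4 -126.8]  turn [-0.165  0.007  0.247]  world [-175.3 -391.   -55. ]
```

View pics/s3.png

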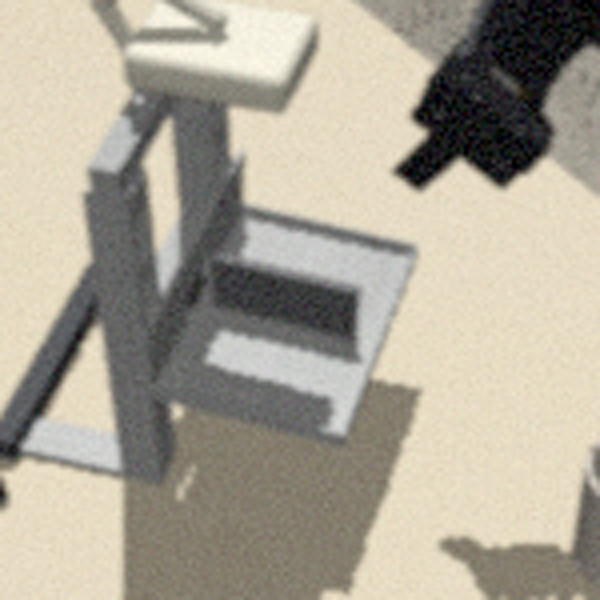

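The tray hangs in the middle slots with the divider at (285,300), sagging at the front by the expected 3.4°. Now for the stapler.

```bash
python3 -m inch '1 0 0 0 -0.055 0.002 0.082;1 0 0 0 -0.055 0.002 0.082;1 0 0 0 -0.055 0.002 0.082;1 -0.025 -0.028 -0.0115 0 0 0;1 -0.025 -0.028 -0.0115 0 0 0;1 -0.025 -0.028 -0.0115 0 0 0;1 -0.025 -0.028 -0.0115 0 0 0;1 -0.025 -0.028 -0.0115 0 0 0;1 -0.025 -0.028 -0.0115 0 0 0;1 -0.025 -0.028 -0.0115 0 0 0;1 -0.025 -0.028 -0.0115 0 0 0;1 -0.025 -0.028 -0.0115 0 0 0;1 -0.025 -0.028 -0.0115 0 0 0;1 -0.025 -0.028 -0.0115 0 0 0;1 0 0 0 0 0 0'; python3 - <<'E'
from h import *
print(get_state()['q'])
need(*pose([.5065,-.342,.039],111.5))
E
```

```text
clock: 13.7
tool_pos: [0.4945, -0.3419, 0.2274]
eef_rot: [0.541, 0.785, 0.164, -0.254]
contact_force: [-0.8, -0.5, 0.6]
opening: 1.004
finger_force: 0.0
[ 0.58904389  0.98145118  0.20701626  1.15693991 -0.4096332   1.60401814
  1.23107309]
t 13.7 tcp [ 0.4945 -0.3419  0.2274] F [-0.8 -0.5  0.6] open 1.004 ff 0.0
 shift now-axes mm [-112.1   14.3  159.2]  target-axes mm [-111.7   11.1  159.7]  turn [-0.01  -0.003 -0.014]  world [  10.3    4.1 -194.9]
```

```bash
python3 -m inch '1 -0.028 0.003 0 -0.01 -0.003 -0.014;1 -0.028 0.003 0 0 0 0;1 -0.028 0.003 0 0 0 0;1 -0.028 0.002 0 0 0 0;1 0 0 0.03 0 0 0;1 0 0 0.03 0 0 0;1 0 0 0.03 0 0 0;1 0 0 0.03 0 0 0;1 0 0 0 0 0 0;1 0 0 0 0 0 0'; python3 - <<'E'
from h import *
need(*pose([.5065,-.342,.039],111.5))
p,d=snapshot("side");X=cloud("side",p,d);k=(d>0)&(X[...,2]>.03)&(X[...,2]<.056);k[:277]=0;k[325:]=0;k[:,:298]=0;k[:,358:]=0
print(rect(X[k]))
E
```

```text
clock: 14.53
tool_pos: [0.5203, -0.3483, 0.0666]
eef_rot: [0.531, 0.791, 0.173, -0.25]
contact_force: [-0.0, -1.7, -0.4]
opening: 1.0
finger_force: 0.0
t 14.53 tcp [ 0.5203 -0.3483  0.0666] F [-0.  -1.7 -0.4] open 1.0 ff 0.0
 shift now-axes mm [ -7.  -10.7  36.8]  target-axes mm [ -6.9 -10.6  36.9]  turn [ 0.    -0.007  0.014]  world [-15.5  10.5 -34.1]
(array([ 504.2, -342.7]), array([80.6, 91.1]), 61.8, [[445.0, -357.0], [525.0, -400.0], [563.0, -329.0], [483.0, -286.0]])
```

```bash
python3 -m inch '1 -0.007 -0.0105 0 0 -0.007 0.014;1 0 0 0.018 0 0 0;1 0 0 0.018 0 0 0;-1 0 0 0 0 0 0;-1 0 0 0 0 0 0;-1 0 0 0 0 0 0' 25;  python3 -c "
from h import *
need(*pose([.5065,-.342,.039],111.5))"
```

```text
clock: 15.08
tool_pos: [0.5065, -0.3425, 0.0348]
eef_rot: [0.538, 0.789, 0.168, -0.245]
contact_force: [-0.2, 0.5, -0.7]
opening: 0.798
finger_force: 0.0
t 15.08 tcp [ 0.5065 -0.3425  0.0348] F [-0.2  0.5 -0.7] open 0.798 ff 0.0
 shift now-axes mm [2.8 0.2 4.8]  target-axes mm [2.8 0.2 4.8]  turn [ 0.003  0.008 -0.   ]  world [-1.7  4.8 -2.3]
```

```bash
python3 -m inch '-1 0.0025 0 0.004 0.003 0.008 0;-1 0 0 0 0 0 0;-1 0 0 0 0 0 0;-1 0 0 0 0 0 0;-1 0 0 0 0 0 0;-1 0 0 0 0 0 0;-1 0 0 0 0 0 0;-1 0 0 0 0 0 0;-1 0 0 0 0 0 0' 25;  python3 -c "
from h import *
need(*pose([.5065,-.342,.039],111.5))"
```

```text
clock: 15.83
tool_pos: [0.5035, -0.3368, 0.0319]
eef_rot: [0.537, 0.788, 0.169, -0.251]
contact_force: [-3.8, -1.9, 3.0]
opening: 0.333
finger_force: 25.0
t 15.83 tcp [ 0.5035 -0.3368  0.0319] F [-3.8 -1.9  3. ] open 0.333 ff 25.0
 shift now-axes mm [-0.8  0.8 -1.2]  target-axes mm [-0.8  0.8 -1.2]  turn [-0.002 -0.003 -0.001]  world [ 1.3 -0.9  0.6]
```

```bash
python3 -m inch '-1 0.006 0 -0.009 0 0 0;-1 0.0122 0 -0.0174 0 0 0;-1 0.0122 0 -0.0174 0 0 0;-1 0.0122 0 -0.0174 0 0 0;-1 0.0122 0 -0.0174 0 0 0;-1 0.0122 0 -0.0174 0 0 0;-1 0.0122 0 -0.0174 0 0 0;-1 0.0122 0 -0.0174 0 0 0;-1 0.006 0 -0.009 0 0 0;-1 0 0 0 0 0 0' 30; cat > tgt.py <<'E'
from meas import *
for h,f in((.05,.08),(.05,0),(.0,0)):
    print("h",h,"front",f);q=o+(-.0694-f)*x+.0505*y
    need(*pose([*q,.1372+h],128.8,38.2))
E
python3 tgt.py
```

```text
clock: 16.67
tool_pos: [0.5064, -0.3379, 0.2047]
eef_rot: [0.536, 0.789, 0.17, -0.247]
contact_force: [0.0, 0.4, -1.7]
opening: 0.334
finger_force: 30.0
h 0.05 front 0.08
t 16.67 tcp [ 0.5064 -0.3379  0.2047] F [ 0.   0.4 -1.7] open 0.334 ff 30.0
 shift now-axes mm [236.  251.2 194.6]  target-axes mm [155.5 330.5 152.7]  turn [ 0.182  0.057 -0.24 ]  world [121.8 375.9 -23.8]
h 0.05 front 0
t 16.67 tcp [ 0.5064 -0.3379  0.2047] F [ 0.   0.4 -1.7] open 0.334 ff 30.0
 shift now-axes mm [298.7 227.5 238.2]  target-axes mm [218.4 330.5 202.1]  turn [ 0.182  0.057 -0.24 ]  world [ 71.7 438.2 -23.8]
h 0.0 front 0
t 16.67 tcp [ 0.5064 -0.3379  0.2047] F [ 0.   0.4 -1.7] open 0.334 ff 30.0
 shift now-axes mm [270.1 227.4 279.2]  target-axes mm [187.5 330.5 241.4]  turn [ 0.182  0.057 -0.24 ]  world [ 71.7 438.2 -73.8]
```

```bash
python3 -m inch '-1 0 0 0 0.061 0.019 -0.08;-1 0 0 0 0.061 0.019 -0.08;-1 0 0 0 0.061 0.019 -0.08;-1 0.008 0.016 0.007 0 0 0;-1 0.013 0.028 0.0127 0 0 0;-1 0.013 0.028 0.0127 0 0 0;-1 0.013 0.028 0.0127 0 0 0;-1 0.013 0.028 0.0127 0 0 0;-1 0.013 0.028 0.0127 0 0 0;-1 0.013 0.028 0.0127 0 0 0;-1 0.013 0.028 0.0127 0 0 0;-1 0.013 0.028 0.0127 0 0 0;-1 0.013 0.028 0.0127 0 0 0;-1 0.013 0.028 0.0127 0 0 0;-1 0.01 0.02 0.01 0 0 0;-1 0.005 0.01 0.005 0 0 0;-1 0 0 0 0 0 0'; python3 tgt.py
```

```text
clock: 18.08
tool_pos: [0.6252, 0.037, 0.1786]
eef_rot: [0.406, 0.852, 0.142, -0.3]
contact_force: [-0.2, 0.8, -2.8]
opening: 0.333
finger_force: 30.0
h 0.05 front 0.08
t 18.08 tcp [0.6252 0.037  0.1786] F [-0.2  0.8 -2.8] open 0.333 ff 30.0
 shift now-axes mm [ 0.6  2.9 -2.5]  target-axes mm [ 0.5  2.9 -2.5]  turn [-0.005 -0.009  0.003]  world [3.  1.  2.3]
h 0.05 front 0
t 18.08 tcp [0.6252 0.037  0.1786] F [-0.2  0.8 -2.8] open 0.333 ff 30.0
 shift now-axes mm [63.   3.3 47.5]  target-axes mm [63.4  2.9 47. ]  turn [-0.005 -0.009  0.003]  world [-47.2  63.3   2.3]
h 0.0 front 0
t 18.08 tcp [0.6252 0.037  0.1786] F [-0.2  0.8 -2.8] open 0.333 ff 30.0
 shift now-axes mm [31.7  3.4 86.5]  target-axes mm [32.5  2.9 86.3]  turn [-0.005 -0.009  0.003]  world [-47.2  63.3 -47.7]
```

```bash
python3 -m inch '-1 0.008 0.003 0.006 -0.005 -0.009 0.003;-1 0.012 0 0.009 0 0 0;-1 0.012 0 0.009 0 0 0;-1 0.012 0 0.009 0 0 0;-1 0.012 0 0.009 0 0 0;-1 0.007 0 0.005 0 0 0;-1 0 0 0 0 0 0;-1 0 0 0 0 0 0'; python3 tgt.py | tail -6; python3 - <<'E'
from meas import *
p,d,L=rackpts("side");P=L[d>0]
c=p[d>0].max(1)
k=(abs(P[:,0]+.07)<.07)&(abs(P[:,1]-.05)<.035)&(P[:,2]>.14)&(P[:,2]<.21);print(k.sum(),np.round(np.percentile(P[k],[3,97],axis=0),3))
cv2.imwrite("pics/s4.png",cv2.convertScaleAbs(cv2.resize(p[60:210,180:330,::-1],(600,600),interpolation=2),alpha=1.7))
E
```

```text
clock: 18.75
tool_pos: [0.5791, 0.0943, 0.1813]
eef_rot: [0.412, 0.851, 0.14, -0.293]
contact_force: [-0.3, -0.5, -2.8]
opening: 0.336
finger_force: 30.0
h 0.05 front 0
t 18.75 tcp [0.5791 0.0943 0.1813] F [-0.3 -0.5 -2.8] open 0.336 ff 30.0
 shift now-axes mm [4.  2.9 3.6]  target-axes mm [4.  2.9 3.6]  turn [ 0.002  0.005 -0.007]  world [-1.1  6.  -0.4]
h 0.0 front 0
t 18.75 tcp [0.5791 0.0943 0.1813] F [-0.3 -0.5 -2.8] open 0.336 ff 30.0
 shift now-axes mm [-26.7   3.   43. ]  target-axes mm [-26.9   2.9  42.9]  turn [ 0.002  0.005 -0.007]  world [ -1.1   6.  -50.4]
332 [[-0.07   0.026  0.145]
 [-0.002  0.079  0.201]]
```

View pics/s4.png

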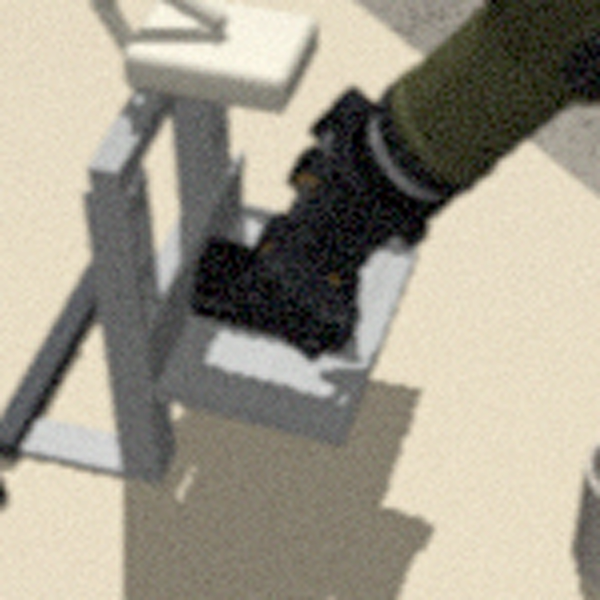

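The picture shows the stapler (230,285 and beyond) held above the left half of the tray, clear of plate and divider. I lower it.

```bash
python3 -m inch '-1 0.004 0.003 0.003 0.002 0.003 -0.006;-1 -0.0031 0 0.0039 0 0 0;-1 -0.0031 0 0.0039 0 0 0;-1 -0.0031 0 0.0039 0 0 0;-1 -0.0031 0 0.0039 0 0 0;-1 -0.0031 0 0.0039 0 0 0;-1 -0.0031 0 0.0039 0 0 0;-1 -0.0031 0 0.0039 0 0 0;-1 -0.0031 0 0.0039 0 0 0;-1 0 0 0 0 0 0;-1 0 0 0 0 0 0'; python3 tgt.py | tail -3
```

```text
clock: 19.72
tool_pos: [0.5782, 0.1017, 0.1415]
eef_rot: [0.408, 0.852, 0.141, -0.295]
contact_force: [-0.5, 0.3, -1.6]
opening: 0.335
finger_force: 30.0
h 0.0 front 0
t 19.72 tcp [0.5782 0.1017 0.1415] F [-0.5  0.3 -1.6] open 0.335 ff 30.0
 shift now-axes mm [-7.3 -1.   7.7]  target-axes mm [-7.3 -1.   7.7]  turn [-0.     0.     0.001]  world [ -0.1  -1.3 -10.6]
```

```bash
python3 -m inch '-1 -0.0012 -0.001 0.0016 0 0 0;-1 -0.0012 0 0.0016 0 0 0;-1 -0.0012 0 0.0016 0 0 0;-1 -0.0012 0 0.0016 0 0 0;-1 0 0 0 0 0 0;-1 0 0 0 0 0 0'; python3 tgt.py | tail -3;  python3 -m inch '-1 -0.0006 0 0.0008 0 0 0;-1 -0.0006 0 0.0008 0 0 0;-1 0 0 0 0 0 0'
```

```text
clock: 20.22
tool_pos: [0.5774, 0.1012, 0.1337]
eef_rot: [0.408, 0.852, 0.142, -0.295]
contact_force: [-0.1, 0.3, -1.8]
opening: 0.339
finger_force: 30.0
h 0.0 front 0
t 20.22 tcp [0.5774 0.1012 0.1337] F [-0.1  0.3 -1.8] open 0.339 ff 30.0
 shift now-axes mm [-2.5 -0.   1.5]  target-axes mm [-2.5 -0.   1.5]  turn [0.    0.    0.001]  world [ 0.6 -0.8 -2.8]
clock: 20.47
tool_pos: [0.5773, 0.1012, 0.1316]
eef_rot: [0.408, 0.852, 0.142, -0.295]
contact_force: [-0.0, 0.2, -1.7]
opening: 0.338
finger_force: 30.0
```

```bash
python3 -m inch '-1 -0.0006 0 0.0008 0 0 0;-1 -0.0006 0 0.0008 0 0 0;-1 0 0 0 0 0 0;-1 0 0 0 0 0 0';python3 -m inch '-1 -0.0006 0 0.0008 0 0 0;-1 0 0 0 0 0 0;-1 0 0 0 0 0 0'; python3 tgt.py | tail -3
```

```text
clock: 20.8
tool_pos: [0.5776, 0.1011, 0.1306]
eef_rot: [0.408, 0.852, 0.142, -0.295]
contact_force: [0.4, -2.6, 5.9]
opening: 0.335
finger_force: 30.0
clock: 21.05
tool_pos: [0.5776, 0.101, 0.1304]
eef_rot: [0.408, 0.852, 0.142, -0.295]
contact_force: [0.5, -3.7, 9.6]
opening: 0.338
finger_force: 30.0
h 0.0 front 0
t 21.05 tcp [0.5776 0.101  0.1304] F [ 0.5 -3.7  9.6] open 0.338 ff 30.0
 shift now-axes mm [-0.3 -0.1 -0.9]  target-axes mm [-0.3 -0.1 -0.9]  turn [ 0.001 -0.     0.002]  world [ 0.4 -0.7  0.5]
```

```bash
python3 -m inch '-1 0.0007 0 -0.001 0 0 0;-1 0 0 0 0 0 0;-0.1 0 0 0 0 0 0;-0.1 0 0 0 0 0 0;-0.1 0 0 0 0 0 0;-0.1 0 0 0 0 0 0;-0.1 0 0 0 0 0 0' && python3 -m inch '-0.1 0 0 -0.006 0 0 0;-0.1 0 0 -0.012 0 0 0;-0.1 0 0 -0.02 0 0 0;-0.1 0 0 -0.03 0 0 0;-0.1 0 0 -0.03 0 0 0;-0.1 0 0 -0.04 0 0 0;-0.1 0 0 -0.04 0 0 0;-0.1 0 0 -0.03 0 0 0;-0.1 0 0 0 0 0 0;-0.1 0 0 0 0 0 0'; python3 - <<'E'
from meas import *
p,d,L=rackpts("side");tray(L,d,.0995,.003);P=L[d>0]
k=(abs(P[:,0]+.07)<.068)&(abs(P[:,1]-.05)<.04)&(P[:,2]>.125)&(P[:,2]<.17);Q=P[k];print(k.sum(),np.round(np.percentile(Q,[3,97],axis=0),3))
t=Q[Q[:,2]>.136];c=np.linalg.lstsq(np.c_[t[:,:2],np.ones(len(t))],t[:,2],rcond=None)[0];print("top slope",c,rect(t))
cv2.imwrite("pics/s5.png",cv2.convertScaleAbs(cv2.resize(p[60:210,180:330,::-1],(600,600),interpolation=2),alpha=1.7))
E
```

```text
clock: 21.63
tool_pos: [0.5773, 0.1014, 0.1297]
eef_rot: [0.408, 0.852, 0.141, -0.295]
contact_force: [-0.3, -0.7, -0.6]
opening: 0.452
finger_force: 0.0
clock: 22.47
tool_pos: [0.6588, -0.0004, 0.2944]
eef_rot: [0.409, 0.853, 0.142, -0.293]
contact_force: [-0.3, 0.3, -0.9]
opening: 0.449
finger_force: 0.0
 floor n 763 z-3mm off -3.5 slope x,y [0.063 0.002]
 plate n 26 face x-66 off 110.3 yaw deg 47.74 y ext [-0.0939  0.1003] top z [0.0641 0.071  0.0734]
 divider n 157 y [-0.0035  0.0023  0.0053]
568 [[-0.119  0.026  0.127]
 [-0.003  0.075  0.159]]
top slope [ 0.05893796 -0.06068166  0.15261689] (array([-61.5,  49.9]), array([118.8,  79.6]), 0.1, [[-121.0, 90.0], [-121.0, 10.0], [-2.0, 10.0], [-2.0, 90.0]])
```

View pics/s5.png

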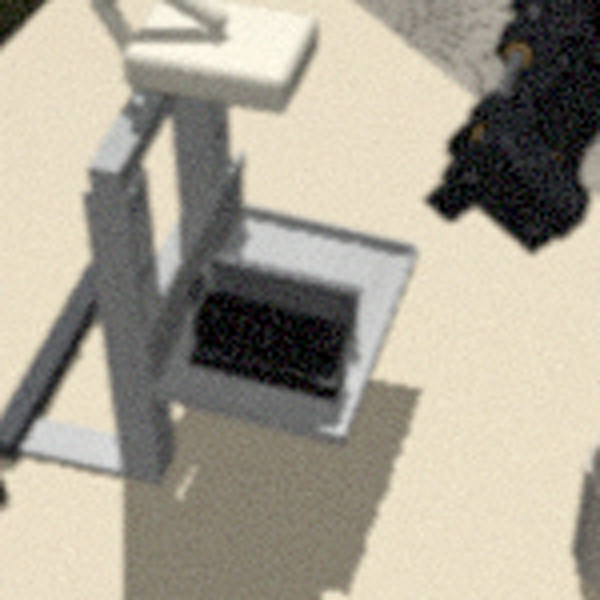

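The stapler (270,345) stands flat on the tray beside the divider. The tray is unchanged, with a slope of 0.063 rad, and the gripper is clear. I hand in the job.

```bash
python3 -c "
from plant import r
print(r.finish_job())"
```

```text
the job is handed in; nothing more can be done
None
```

The tray hangs caught in the middle slots, the stapler stands on its floor left of the divider, and the job is handed in at about 22.5 s; the hand-in gave no verdict.

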